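Slide the lid off the long loaf tin

ROBOT

A 7-joint arm with a two-finger parallel gripper is mounted at the origin on the work surface. World frame = base frame: x ahead of the robot, y to its left, z up, the work surface at z = 0. Lengths are in m, angles in rad, forces in N, time in s.
With the tool pointing down it reaches from about 0.4 to 0.85 m from the base axis. Payload 4.5 kg.
Tool frame: the origin (TCP) lies between the finger pads; the fingertips stand 11 mm ahead of it and the grasp point (between the pads) lies 8 mm behind it (r.tip_reach is the distance from the TCP to the fingertips, in m); x points along the fingers, y is the direction in which the jaws open and shut, and the axes are right-handed (so a half turn about x gives the same grasp; the last joint's range is limited). The gripper opens to 88 mm and grips with 3 to 60 N. Pads are 18 mm wide; open, the fingers measure 123 mm over their backs; the gripper's body (75 mm by 187 mm) begins 45 mm behind the grasp point.
Start: joints at [0.034, 0.689, -0.195, 1.565, 0.157, 0.902, -0.215], TCP at [0.625, 0, 0.25] pointing down, gripper open.
Joint ranges: [-3.01, 3.01], [-0.46, 2.08], [-1.47, 1.51], [0.13, 2.56], [-1, 4.14], [0.04, 2.09], [-2.66, 2.66]. Speed limits (rad/s): [2.57, 2.57, 3.14, 3.14, 3.14, 3.14, 3.14].

INTERFACE

Orientations are given as a unit quaternion [x, y, z, w].
In Python, from plant import r gives the robot as it stands.
- The arm moves only by the tool drive_tool, never from a script. Its argument "deltas" is a list of rows, each a list of 3 entries, a list of its own where there are three numbers: the turn, a rotation vector about the tool's x, y, z in degrees, then the shift along the tool's x, y, z in cm, then the finger opening in cm, from 0 to 8.81. A call has 1 to 12 rows; each row shifts and turns the commanded pose from where the row before left it, along the tool's axes as they then stand; what a row does not reach is not made up. A row lasts 1/12 s, in which the tool goes at most 41.7 mm and 7.16 degrees, less where a joint would pass 70% of its speed; a pose out of reach is approached as far as the arm can. A call is refused whole if a number of a shift passes 4.17 or a number of a turn 7.16, either way. A call with a gripper value outside its range is refused whole. The fingers move at their own pace and stop on an object; "force" is the grip in N (left out, the last holds). Time passes only in rows, so rows that do not move let the fingers close. It gives the time, the measured TCP pose, the force and the opening at its end, in the units of the state.
- r.get_state(): the state, without advancing time (a new reading comes with each control period).
- r.snapshot(name): name is "scene" or "side" or "wrist"; returns a dict with "color" (420x560x3 uint8, red, green, blue), "fov_y" (degrees; the focal length in pixels is half the picture's height over the tangent of half this angle, whatever the lens; pixels are square), "cx", "cy" (the principal point, pixels), "extrinsics" (4x4, takes a point from world to camera coordinates); the wrist camera has in their place "tool_from_camera" (4x4, takes a point from camera to tool coordinates, whose origin is the TCP and whose axes are the tool frame's). Camera axes: x right, y up, looking along -z (the intrinsics and any distortion apply to the point x, -y, -z); pixel columns grow to the right and rows downward; lengths in m; the calibration is good to about 2 mm. A picture is of the moment at which its call begins: read the wrist's pose just before it. There is no depth.
- r.finish_job(): hands the job in, once; it reports no verdict.
The state is a dict: "clock": time; "q": joint angles; "qd": joint speeds; "joint_torque": joint torques, N m; "tool_pos": TCP position; "eef_rot": TCP orientation; "contact_force": force on the tool from outside, world axes, zero at the start; "moment": the same for the moment, N m; "opening": opening from 0.0 (shut) to 1.0 (fully open).
Only numpy, scipy, OpenCV 4.12 (cv2) and the standard library are available. Lean on these libraries where they do the work, as an engineer would, in place of code of your own. Each camera call takes 0.05 s, during which the arm holds its last target. There are 200 camera calls.

TASK

Two lidded loaf tins stand on the baker's bench: open the longer one. Lift the handle end of its sliding lid over the low stop lip, slide the lid out of its grooves in that direction, then lower it, handle up, onto the middle of the wire cooling rack and let go only once it is down, so that it lies flat along the rack's length. Leave the lid of the short tin where it is.

Things in the scene. Friction and masses are not known exactly. Their poses are not given: they have to be found in the camera images.
- long_tin: The longer dark steel loaf tin, fixed: 112 mm wide (x), 215 long (y), 105 high; origin: centre of underside. Lid lies on ledges 90 mm up. A groove 12 mm high covers each lid edge for the last 90 mm at the +y end (lid can tilt 0.07 rad about its back edge). At the -y end a stop lip 5 mm high, level with the lid's top, holds it. The lid slides out to -y, clear of the grooves after about 90 mm.
- long_lid_handle (a point): Centre of the strap handle's bar on the long tin's lid: bar 52 mm (x) by 12 (y) by 22 high, 34 mm above the lid's underside, open below. Lid: loose metal plate 100 mm wide (x), 200 long (y), 5 thick, 0.2-0.4 kg. The handle is 35 mm from the lid's -y end (lip end), 65 mm from its middle, which lies to +y; back edge 165 mm to +y. z up.
- rack: Wire cooling rack, fixed, 240 mm (x) by 320 mm (y), a flat grid, top 25 mm above the bench. Origin: centre of its underside; z up. The lid is to lie with its middle near the rack's middle and its length along the rack's length (y).
- short_lid_handle (a point): Centre of the handle bar on the short tin's lid, to be left alone: the same kind of tin, lid and handle, but the tin is 145 mm and the lid 130 mm long. Axes as for the long lid.
Not all that is in view belongs to the job. What is shaped like the part that bears long_lid_handle but black or turquoise is not meant.

How it is judged:
On the way, in this order (a step that is already met when the one before it is completed fails the run):
1. the lid's handle end is over the stop lip and the lid has slid at least 25 mm out (y of long_lid_handle in the frame of long_tin below -0.0895 m and z of long_lid_handle in the frame of long_tin above 0.1265 m), for 0.1 s.
2. the lid has slid clear of the grooves (at least 85 mm out) (y of long_lid_handle in the frame of long_tin below -0.1495 m), for 0.05 s.
3. the lid is lowered over the rack to within 15 mm of it while still held (z of long_lid_handle in the frame of rack below 0.074 m and horizontal distance between long_lid_handle and rack below 0.15 m and contact force between the fingers and long_lid above 0.5 N), for 0.05 s.
At the end, for the whole second after the job is handed in: The long lid lies flat (within 0.1 rad) and still on the rack, handle up, its middle within 55 mm (across the lid) and 50 mm (along it) of the rack's middle and its length within 0.45 rad of the rack's length; the short lid has stayed within 15 mm of its start (x of rack in the frame of long_lid_handle between -0.055 and 0.055 m and y of rack in the frame of long_lid_handle between 0.015 and 0.115 m and angle between the y axis of long_lid_handle and the y axis of rack, either way round below 0.45 rad and angle between long_lid_handle's own z axis and vertical below 0.1 rad and z of long_lid_handle in the frame of rack between 0.052 and 0.066 m and linear speed of long_lid below 0.02 m/s and distance of short_lid_handle from where it was at the start of the episode below 0.015 m); the robot touches nothing.
It fails at once if the short tin's lid is moved more than 15 mm (distance of short_lid_handle from where it was at the start of the episode above 0.015 m).
It also fails if it takes over 42 s, if anything falls off the work surface, if the arm or the gripper's body presses on something with over 40 N, if the wrist force passes 120 N, or if a joint passes its speed limit or range.

## Working session

There is one attempt and no reset: what is moved stays moved. The work goes in short steps, Python scripts to look and compute and a tool call to move; the robot and the scene stay as the last step left them, time stands still between calls to the robot, and variables do not carry over. Pictures are saved under pics/ and viewed, about 8 in all and at most 12, crops included, and the job is handed in when it is done.

Besides the shell and the picture viewer there is one more tool, called after "Emit:" in YAML: its name, and indented under it one key for each argument. drive_tool: Moves the arm, as the interface text tells. Its arguments: {"type":"object","properties":{"deltas":{"type":"array","items":{"type":"array"}},"force":{"type":"number"}},"required":["deltas"]}

```bash
mkdir -p pics; ls
cat > h.py <<'E'
import numpy as np,cv2
from plant import r
from scipy.spatial.transform import Rotation as R
def shot(n,f):
    s=r.get_state(); d=r.snapshot(n); cv2.imwrite(f'pics/{f}.png',d['color'][:,:,::-1])
    if n=='wrist':
        T=np.eye(4);T[:3,:3]=R.from_quat(s['eef_rot']).as_matrix();T[:3,3]=s['tool_pos']
        W=T@np.array(d['tool_from_camera'])
    else: W=np.linalg.inv(np.array(d['extrinsics']))
    fl=d['color'].shape[0]/2/np.tan(np.radians(d['fov_y'])/2)
    np.savez(f'pics/{f}.npz',W=W,f=fl,cx=d['cx'],cy=d['cy'],dist=d.get('distortion',0) if d.get('distortion') is not None else 0)
    return d
def ray(f,uv,z):
    k=np.load(f'pics/{f}.npz');W=k['W'];out=[]
    for u,v in uv:
        d=W[:3,:3]@np.array([(u-k['cx'])/k['f'],-(v-k['cy'])/k['f'],-1]);o=W[:3,3]
        out.append(o+d*(z-o[2])/d[2])
    return np.array(out)
def proj(f,P):
    k=np.load(f'pics/{f}.npz');W=k['W'];c=(np.asarray(P)-W[:3,3])@W[:3,:3]
    return np.c_[k['cx']-k['f']*c[:,0]/c[:,2],k['cy']+k['f']*c[:,1]/c[:,2]]
E
python3 - <<'E'
from h import *
s=r.get_state();print(s)
for n in('scene','side','wrist'):
    d=shot(n,n+'0');print({k:v for k,v in d.items() if k!='color'})
E
```

```text
pics
{'clock': 0.0, 'q': array([ 0.03379821,  0.6899772 , -0.19452276,  1.5663158 ,  0.15732457,
        0.90250446, -0.2150932 ]), 'qd': array([ 0.00179124,  0.00141363,  0.00243975, -0.00045552, -0.00150294,
        0.00139743,  0.00093487]), 'joint_torque': array([ 3.38560185e-04, -5.27571630e+01, -1.26686912e+00, -1.53434461e+01,
       -5.26333472e-02,  6.56995355e-03,  1.65937727e-04]), 'tool_pos': array([ 6.24400558e-01, -4.81704323e-05,  2.48921998e-01]), 'eef_rot': array([-0.49948453, -0.50044237,  0.50045929, -0.49961299]), 'contact_force': array([-0.0232901 , -0.72959131,  0.38079194]), 'moment': array([-0.05331363,  0.01749336,  0.04117018]), 'opening': 1.002774660878318}
{'fov_y': 44.739078181197016, 'cx': 276.3025839011048, 'cy': 203.631057156856, 'extrinsics': array([[-0.77427893,  0.63240304, -0.02363314,  0.34025172],
       [-0.40316161, -0.46413472,  0.78869492,  0.13202081],
       [ 0.48780411,  0.62019784,  0.61433036, -1.62156628],
       [ 0.        ,  0.        ,  0.        ,  1.        ]])}
{'fov_y': 48.71003546037707, 'cx': 272.91935616203705, 'cy': 201.00855380441575, 'extrinsics': array([[-0.93460518, -0.35565208, -0.00497586,  0.49572876],
       [ 0.23192876, -0.61996422,  0.74956882, -0.13455527],
       [-0.26967057,  0.69939685,  0.66190772, -1.03472255],
       [ 0.        ,  0.        ,  0.        ,  1.        ]])}
{'fov_y': 65.09724485462522, 'cx': 275.0922681676662, 'cy': 216.00720086673712, 'tool_from_camera': array([[-1.16949928e-03,  2.94006501e-01, -9.55802704e-01,
        -1.33738743e-01],
       [ 9.99998521e-01,  1.54942187e-03, -7.46971567e-04,
        -1.04643552e-04],
       [ 1.26132711e-03, -9.55802164e-01, -2.94007878e-01,
        -7.53265523e-02],
       [ 0.00000000e+00,  0.00000000e+00,  0.00000000e+00,
         1.00000000e+00]])}
```

View pics/scene0.png

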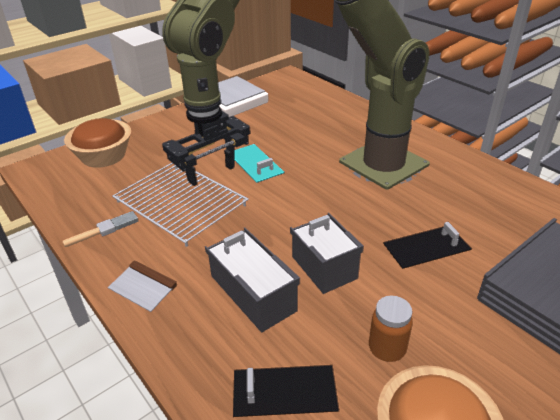

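View pics/side0.png

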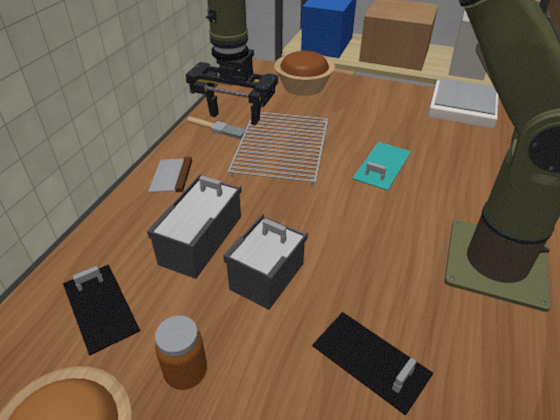

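The scene view shows these candidates for the lid:
- The grey lid on the long tin, handle near (234,241).
- The grey lid on the short tin, handle (318,224).
- A turquoise plate at (257,163).
- Black plates at (427,246) and (285,390).

By the description, I choose the long tin's lid. In the side view its handle is at (210,186) and the rack is around (283,145).

Run:
```python
from h import *
a=cv2.imread('pics/scene0.png')[210:340,195:375];b=cv2.imread('pics/side0.png')[165:310,145:315]
a=cv2.resize(a,None,fx=2.2,fy=2.2,interpolation=2);a=cv2.resize(a,(396,286));b=cv2.resize(b,(374,319))
c=np.zeros((319,780,3),np.uint8);c[:286,:396]=a;c[:,400:774]=b
cv2.imwrite('pics/crop1.png',c)
print('handle scene',ray('scene0',[(234,241),(318,224)],.124),'side',ray('side0',[(210,186),(274,230)],.124))
print('rack scene',ray('scene0',[(113,197),(186,241),(247,200)],.025).round(3).tolist())
print('rack side',ray('side0',[(250,114),(328,117),(314,181),(232,174)],.025).round(3).tolist())
```

```text
handle scene [[0.65127775 0.11217182 0.124     ]
 [0.46669406 0.19281835 0.124     ]] side [[0.63668623 0.11665455 0.124     ]
 [0.45258175 0.1966627  0.124     ]]
rack scene [[0.748, -0.364, 0.025], [0.687, -0.063, 0.025], [0.465, -0.099, 0.025]]
rack side [[0.742, -0.352, 0.025], [0.506, -0.421, 0.025], [0.454, -0.101, 0.025], [0.667, -0.053, 0.025]]
```

View pics/crop1.png

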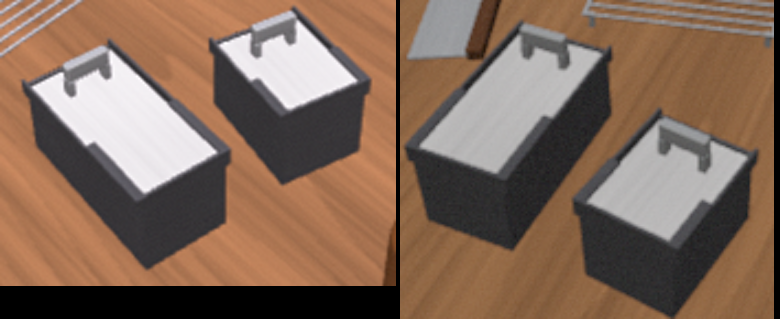

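Run:
```python
from h import *
def tri(a,b):
    A=[];B=[]
    for f,(u,v) in(('scene0',a),('side0',b)):
        k=np.load(f'pics/{f}.npz');d=k['W'][:3,:3]@[(u-k['cx'])/k['f'],-(v-k['cy'])/k['f'],-1];d/=np.linalg.norm(d)
        P=np.eye(3)-np.outer(d,d);A.append(P);B.append(P@k['W'][:3,3])
    return np.linalg.solve(sum(A),sum(B))
s=lambda x,y:(195+x/2.2,210+y/2.2); t=lambda x,y:(145+(x-400)/2.2,165+y/2.2)
H=tri(s(87,66),t(543,40));C=(tri(s(228,155),t(410,152)),0)[0]
print('handle',H,'short',tri(s(274,27),t(685,137)))
print('back corner L?',tri(s(147,192),t(510,168)),tri(s(228,155),t(412,152)))
print('rack corners',tri((113,197),(250,114)),tri((186,241),(232,174)),tri((247,200),(314,181)))
```

```text
handle [0.64442851 0.10319236 0.11827377] short [0.45568221 0.18602292 0.1198049 ]
back corner L? [0.64757616 0.19863782 0.01343867] [0.64852215 0.33079341 0.1693009 ]
rack corners [ 0.74695469 -0.36603304  0.01968903] [ 0.67902562 -0.07826948  0.00659383] [ 0.45688572 -0.11117582  0.01524279]
```

Run:
```python
from h import *
for z in(.1,):
  a=ray('scene0',[(195+x/2.2,210+y/2.2) for x,y in((147,192),(228,155),(27,87),(109,42))],z)
  b=ray('side0',[(145+(x-400)/2.2,165+y/2.2) for x,y in((410,152),(510,168),(520,28),(610,50))],z)
  for c in(a,b):
    p=c[:2].mean(0)-c[2:].mean(0);print(c.round(3)[:,:2].tolist(),np.linalg.norm(p),np.degrees(np.arctan2(-p[0],p[1])))
a=ray('scene0',[(113,197),(186,241),(247,200)],.025)
```

```text
[[0.694, 0.268], [0.605, 0.282], [0.701, 0.073], [0.593, 0.071]] 0.20329218494676204 -0.7851038326857157
[[0.699, 0.276], [0.601, 0.262], [0.689, 0.072], [0.583, 0.072]] 0.19706851968792374 -4.021740680441433
```

Emit:
drive_tool:
  deltas:
    - [[7,0,0],[0,0,0],8.8]
    - [[7,0,0],[0,0,0],8.8]
    - [[7,0,0],[0,0,0],8.8]
    - [[7,0,0],[0,0,0],8.8]
    - [[7,0,0],[0,0,0],8.8]
    - [[7,0,0],[0,0,0],8.8]
    - [[7,0,0],[0,0,0],8.8]
    - [[7,0,0],[0,0,0],8.8]
    - [[7,0,0],[0,0,0],8.8]
    - [[7,0,0],[0,0,0],8.8]
    - [[7,0,0],[0,0,0],8.8]
    - [[7,0,0],[0,0,0],8.8]

```text
clock: 1.15
tool_pos: [0.6248, 0.0002, 0.2494]
eef_rot: [-0.706, -0.035, 0.706, -0.035]
contact_force: [-0.2, 0.9, 0.2]
opening: 0.997
```

Emit:
drive_tool:
  deltas:
    - [[7,0,0],[0,0,0],8.8]
    - [[0,0,0],[0,-3.6,-0.6],8.8]
    - [[0,0,0],[0,-3.6,-0.7],8.8]
    - [[0,0,0],[0,-3.6,-0.7],8.8]
    - [[0,0,0],[0,0,0],8.8]
    - [[0,0,0],[0,0,0],8.8]

```text
clock: 1.65
tool_pos: [0.6465, 0.1116, 0.2489]
eef_rot: [-0.707, 0.003, 0.707, 0.005]
contact_force: [0.0, -0.3, 0.9]
opening: 1.001
```

Run:
```python
from h import *
shot('wrist','w1');s=r.get_state();print(s['clock'],s['tool_pos'],R.from_quat(s['eef_rot']).as_matrix().round(3),s['q'])
```

```text
1.7 [0.64651938 0.10833247 0.24917741] [[-0.001 -0.016 -1.   ]
 [-0.001 -1.     0.016]
 [-1.     0.001  0.001]] [-0.38369084  0.74760631  0.28508943  1.47945105 -0.23688891  0.94952377
 -1.61850013]
```

View pics/w1.png

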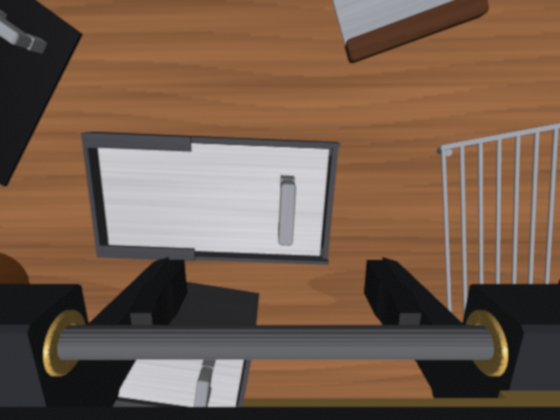

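The wrist view shows the long tin's lid, handle bar at about (287,212), running from (288,180) to (286,246). Tin rim corners are at (83,133), (338,144), (328,263) and (99,259). The near rack corner is at (444,151).

Run:
```python
from h import *
print(ray('w1',[(288,180),(286,245),(287,213)],.135).round(4))
c=ray('w1',[(83,133),(338,144),(328,263),(99,259)],.105)[:,:2];print(c.round(4),c.mean(0))
n=lambda p:np.degrees(np.arctan2(-p[0],p[1]))
print('long yaw',n(c[0]-c[1]),n(c[3]-c[2]),'len',np.linalg.norm(c[0]-c[1]),np.linalg.norm(c[1]-c[2]))
print('rack corner',ray('w1',[(444,151)],.025))
```

```text
[[0.675  0.101  0.135 ]
 [0.6219 0.1026 0.135 ]
 [0.6488 0.1018 0.135 ]]
[[0.7104 0.2677]
 [0.6989 0.0585]
 [0.5914 0.0631]
 [0.598  0.2736]] [0.64967598 0.16570887]
long yaw -3.144897788585163 -1.8159001164261592 len 0.2095047471487548 0.10762452448600175
rack corner [[ 0.68336649 -0.07026236  0.025     ]]
```

Emit:
drive_tool:
  deltas:
    - [[1.4,0,0],[0,0.6,-0.25],8.8]
    - [[0,0,0],[2.3,0,0],8.8]
    - [[0,0,0],[3.0,0,0],8.8]
    - [[0,0,0],[3.0,0,0],8.8]
    - [[0,0,0],[2.5,0,0],8.8]
    - [[0,0,0],[1.5,0,0],8.8]
    - [[0,0,0],[0.9,0,0],8.8]
    - [[0,0,0],[0,0,0],8.8]
    - [[0,0,0],[0,0,0],8.8]
    - [[0,0,0],[0,0,0],8.8]

```text
clock: 2.53
tool_pos: [0.6504, 0.1007, 0.1192]
eef_rot: [0.708, -0.015, -0.706, -0.015]
contact_force: [-0.1, 0.2, 0.7]
opening: 1.0
```

Run:
```python
from h import *
shot('wrist','w2');s=r.get_state();print(s['clock'],s['tool_pos'],R.from_quat(s['eef_rot']).as_matrix().round(3),s['contact_force'])
shot('side','s2')
a=cv2.imread('pics/w2.png');b=cv2.imread('pics/side0.png')*0;b=cv2.imread('pics/s2.png')[120:300,120:340]
c=np.zeros((420,800,3),np.uint8);c[:300,:400]=cv2.resize(a,(400,300));c[:327,400:]=cv2.resize(b,(400,327));cv2.imwrite('pics/c2.png',c)
```

```text
2.5833 [0.65048064 0.10105585 0.11935029] [[ 0.003 -0.043 -0.999]
 [ 0.    -0.999  0.043]
 [-1.    -0.    -0.003]] [-0.37343476  0.38707995  0.10140489]
```

View pics/c2.png

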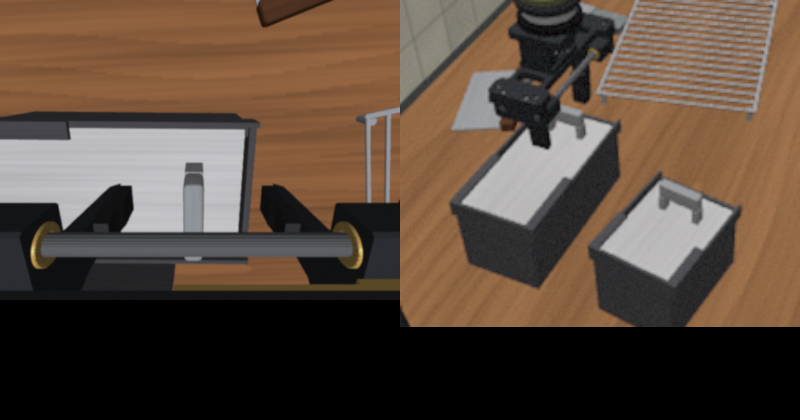

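The handle bar, around (193,215) in the left half, sits centred between the fingers. I'll lower 3 mm and close.

Emit:
drive_tool:
  deltas:
    - [[0,0,0],[0.3,0,0],8.8]
    - [[0,0,0],[0,0,0],5]
    - [[0,0,0],[0,0,0],2.5]
    - [[0,0,0],[0,0,0],0.8]
    - [[0,0,0],[0,0,0],0.5]
    - [[0,0,0],[0,0,0],0.5]
    - [[0,0,0],[0,0,0],0.5]
    - [[0,0,0],[0,0,0],0.5]
    - [[0,0,0],[0,0,0],0.5]
    - [[0,0,0],[0,0,0],0.5]
  force: 50

```text
clock: 3.47
tool_pos: [0.6493, 0.1016, 0.1147]
eef_rot: [0.707, -0.015, -0.707, -0.015]
contact_force: [0.0, 0.3, -1.0]
opening: 0.34
```

Emit:
drive_tool:
  deltas:
    - [[0,0,0],[0,0,0],0.5]
    - [[0,0,0],[0,0,0],0.5]
    - [[0,0,0],[0,0,0],0.5]
    - [[0,0,0],[0,0,0],0.5]
    - [[0,0,0],[0,0,0],0.5]
    - [[0,0,0],[0,0,0],0.5]

```text
clock: 3.97
tool_pos: [0.6493, 0.1018, 0.1147]
eef_rot: [0.707, -0.015, -0.707, -0.015]
contact_force: [-0.1, 0.4, -1.3]
opening: 0.125
```

Emit:
drive_tool:
  deltas:
    - [[0,0,0.95],[-0.28,-0.05,0],0.5]
    - [[0,0,0.95],[-0.28,-0.05,0],0.5]
    - [[0,0,0.95],[-0.28,-0.05,0],0.5]
    - [[0,0,0],[0,0,0],0.5]
    - [[0,0,0],[0,0,0],0.5]
    - [[0,0,0],[0,0,0],0.5]

```text
clock: 4.47
tool_pos: [0.6492, 0.1038, 0.123]
eef_rot: [-0.706, 0.032, 0.707, -0.003]
contact_force: [0.4, 0.6, -1.5]
opening: 0.127
```

Run:
```python
from h import *
s=r.get_state();print(s['clock'],s['tool_pos'],R.from_quat(s['eef_rot']).as_matrix().round(3),s['contact_force'],s['moment'])
shot('wrist','w3');shot('side','s3')
a=cv2.imread('pics/w3.png');b=cv2.imread('pics/s3.png')[120:300,120:340]
c=np.zeros((420,800,3),np.uint8);c[:300,:400]=cv2.resize(a,(400,300));c[:327,400:]=cv2.resize(b,(400,327));cv2.imwrite('pics/c3.png',c)
```

```text
4.4667 [0.6491625  0.10376648 0.12296913] [[-0.002 -0.041 -0.999]
 [-0.05  -0.998  0.041]
 [-0.999  0.05   0.   ]] [ 0.43543952  0.56920855 -1.47204919] [0.20879214 0.08040707 0.01813583]
```

View pics/c3.png

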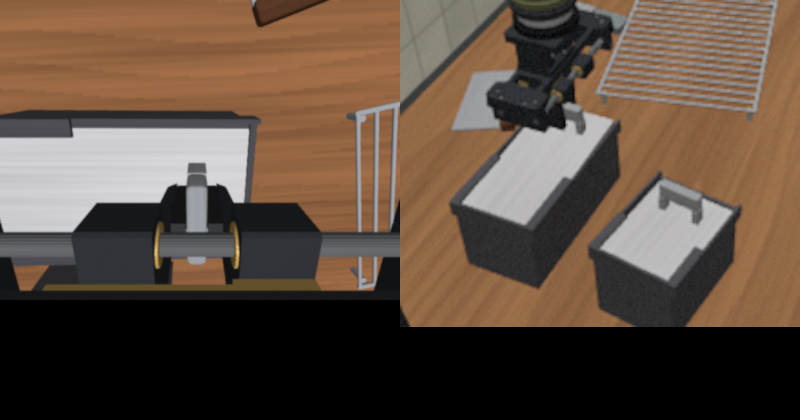

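The bar is held between the pads and the lip end is up. Next I'll slide it along the lid's own plane.

Emit:
drive_tool:
  deltas:
    - [[0,0,0],[0,0.6,0],0.5]
    - [[0,0,0],[0,0.8,0],0.5]
    - [[0,0,0],[0,0.8,0],0.5]
    - [[0,0,0],[0,0.8,0],0.5]
    - [[0,0,0],[0,0.6,0],0.5]
    - [[0,0,0],[0,0,0],0.5]
    - [[0,0,0],[0,0,0],0.5]

```text
clock: 5.15
tool_pos: [0.6479, 0.0663, 0.125]
eef_rot: [-0.706, 0.033, 0.707, -0.002]
contact_force: [0.8, 0.2, -1.4]
opening: 0.128
```

Emit:
drive_tool:
  deltas:
    - [[0,0,0],[0,0.8,0],0.5]
    - [[0,0,0],[0,0.9,0],0.5]
    - [[0,0,0],[0,0.9,0],0.5]
    - [[0,0,0],[0,0.9,0],0.5]
    - [[0,0,0],[0,0.9,0],0.5]
    - [[0,0,0],[0,0.9,0],0.5]
    - [[0,0,0],[0,0.9,0],0.5]
    - [[0,0,0],[0,0.8,0],0.5]
    - [[0,0,0],[0,0,0],0.5]
    - [[0,0,0],[0,0,0],0.5]

```text
clock: 5.98
tool_pos: [0.6449, -0.0033, 0.1284]
eef_rot: [-0.706, 0.033, 0.707, -0.002]
contact_force: [-0.5, 0.9, -3.3]
opening: 0.122
```

Run:
```python
from h import *
s=r.get_state();print(s['clock'],s['tool_pos'],R.from_quat(s['eef_rot']).as_matrix().round(3),s['contact_force'],s['moment'])
shot('wrist','w4');shot('side','s4')
a=cv2.imread('pics/w4.png');b=cv2.imread('pics/s4.png')[90:300,100:340]
c=np.zeros((420,800,3),np.uint8);c[:300,:400]=cv2.resize(a,(400,300));c[:350,400:]=cv2.resize(b,(400,350));cv2.imwrite('pics/c4.png',c)
```

```text
5.9833 [ 0.64493924 -0.00325205  0.12844702] [[-0.002 -0.043 -0.999]
 [-0.05  -0.998  0.043]
 [-0.999  0.05  -0.   ]] [-0.52530322  0.92493904 -3.33133845] [ 0.04426647  0.15422802 -0.00425686]
```

View pics/c4.png

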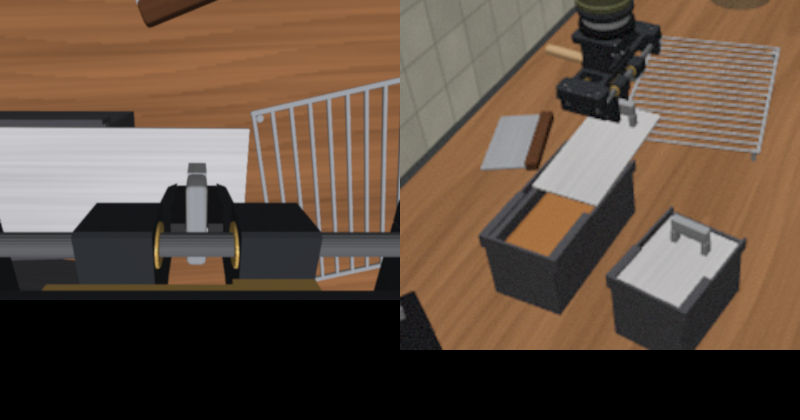

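The lid is clear of the grooves, with the side view showing it drawn out past the tin's mouth. Next I'll raise, level, move and turn it.

Emit:
drive_tool:
  deltas:
    - [[0,0,0],[-1.5,0,0],0.5]
    - [[0,0,0],[-2,0,0],0.5]
    - [[0,0,-1.4],[-1.5,0.5,0],0.5]
    - [[0,0,-1.47],[0,1.5,0],0.5]
    - [[0,0,0],[0,2.5,0],0.5]
    - [[0,0,0],[0,3,0],0.5]
    - [[-3,0,0],[0,3,0],0.5]
    - [[-4,0,0],[0,3,0],0.5]
    - [[-4,0,0],[0,3,0],0.5]
    - [[-3,0,0],[0,2,0],0.5]
    - [[0,0,0],[0,1,0],0.5]
    - [[0,0,0],[0,0,0],0.5]

```text
clock: 7.08
tool_pos: [0.6484, -0.1973, 0.1789]
eef_rot: [0.704, 0.069, -0.703, 0.07]
contact_force: [0.7, 0.5, -2.6]
opening: 0.124
```

Run:
```python
from h import *
s=r.get_state();M=R.from_quat(s['eef_rot']).as_matrix();print(s['clock'],s['tool_pos'],M.round(3),s['contact_force'],s['moment'],s['q'])
shot('wrist','w5');shot('scene','c5')
a=cv2.imread('pics/w5.png');b=cv2.imread('pics/c5.png')[90:300,80:320]
c=np.zeros((420,800,3),np.uint8);c[:300,:400]=cv2.resize(a,(400,300));c[:350,400:]=cv2.resize(b,(400,350));cv2.imwrite('pics/c5c.png',c)
print('delta tool cm',100*M.T@(np.array([.613,-.304,.1])-s['tool_pos']))
```

```text
7.0833 [ 0.64840959 -0.19726333  0.1788731 ] [[ 0.001  0.196 -0.981]
 [-0.001 -0.981 -0.196]
 [-1.     0.002 -0.   ]] [ 0.69383216  0.50423798 -2.62346024] [-0.14652908  0.06119489  0.07144926] [ 0.15564774  0.84427114  0.14090663  1.466888   -0.13987599  0.83917015
 -1.02981572]
delta tool cm [7.90038226 9.75762717 5.57206369]
```

View pics/c5c.png

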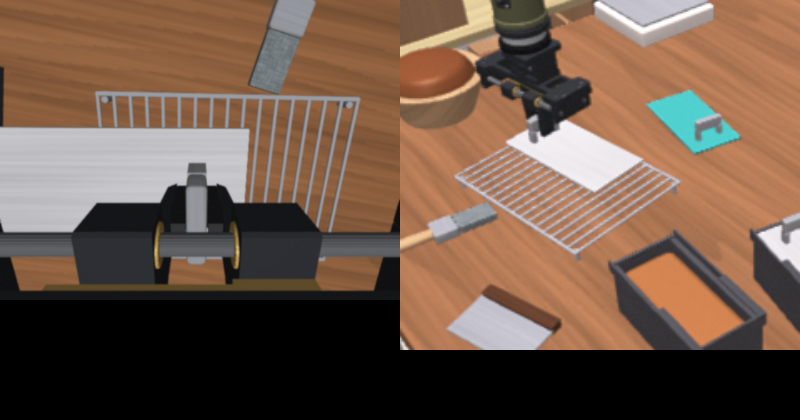

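The wrist view shows the rack's +x edge, corners at (134,130) and (501,137) in full-image pixels. The lid is held level above it and the yaw nearly matches.

Run:
```python
from h import *
c=ray('w5',[(134,130),(501,137)],.025)[:,:2];d=c[0]-c[1];L=np.linalg.norm(d);d/=L
ctr=c.mean(0)+.12*np.array([-d[1],d[0]]);h=ctr-.065*d
s=r.get_state();M=R.from_quat(s['eef_rot']).as_matrix()
print(c,L,np.degrees(np.arctan2(-d[0],d[1])),ctr,h,100*M.T@(np.r_[h,.1]-s['tool_pos']))
```

```text
[[ 0.68802638 -0.06871346]
 [ 0.74322888 -0.37592604]] 0.31213280029874296 10.18667254593344 [ 0.59751922 -0.24354245] [ 0.60901484 -0.30751784] [ 7.83029747 10.52777077  6.21776605]
```

Emit:
drive_tool:
  deltas:
    - [[0,0,0],[0,1.5,1],0.5]
    - [[0,0,0],[0,2.5,1.5],0.5]
    - [[0,0,0],[0,2.5,1.5],0.5]
    - [[0,0,0],[1,2.5,1.4],0.5]
    - [[0,0,0],[2,1.4,0.7],0.5]
    - [[0,0,0],[2.5,0,0],0.5]
    - [[0,0,0],[2.5,0,0],0.5]
    - [[0,0,0],[1.5,0,0],0.5]
    - [[0,0,0],[0.8,0,0],0.5]
    - [[0,0,0],[0.4,0,0],0.5]
    - [[0,0,0],[0.4,0,0],0.5]
    - [[0,0,0],[0,0,0],0.5]

```text
clock: 8.18
tool_pos: [0.6102, -0.3076, 0.0681]
eef_rot: [0.704, 0.072, -0.703, 0.072]
contact_force: [0.8, 0.4, -2.6]
opening: 0.124
```

Emit:
drive_tool:
  deltas:
    - [[0,0,0],[0.4,0,0],0.5]
    - [[0,0,0],[0.3,0,0],0.5]
    - [[0,0,0],[0.3,0,0],0.5]
    - [[0,0,0],[0.2,0,0],0.5]
    - [[0,0,0],[0.2,0,0],0.5]
    - [[0,0,0],[0.1,0,0],0.5]
    - [[0,0,0],[0,0,0],0.5]
    - [[0,0,0],[0,0,0],0.5]

```text
clock: 8.85
tool_pos: [0.6096, -0.3086, 0.0528]
eef_rot: [0.704, 0.072, -0.703, 0.071]
contact_force: [0.1, -0.1, -2.2]
opening: 0.131
```

Run:
```python
from h import *
s=r.get_state();M=R.from_quat(s['eef_rot']).as_matrix();print(s['clock'],s['tool_pos'],M.round(3),s['contact_force'],s['moment'])
shot('wrist','w6');shot('side','c6')
a=cv2.imread('pics/w6.png');b=cv2.imread('pics/c6.png')[60:270,160:400]
c=np.zeros((420,800,3),np.uint8);c[:300,:400]=cv2.resize(a,(400,300));c[:350,400:]=cv2.resize(b,(400,350));cv2.imwrite('pics/c6c.png',c)
```

```text
8.85 [ 0.60957139 -0.30856897  0.05282509] [[ 0.     0.201 -0.98 ]
 [ 0.    -0.98  -0.201]
 [-1.    -0.    -0.   ]] [ 0.12726368 -0.10306114 -2.19653744] [-0.09314846  0.03443647 -0.07415686]
```

View pics/c6c.png

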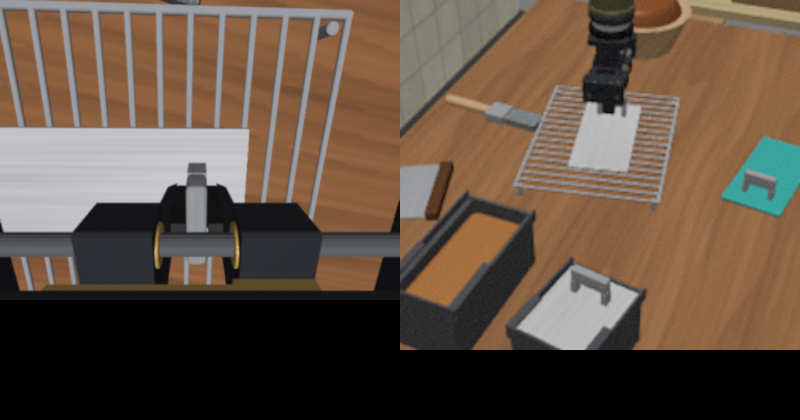

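The lid hovers near the rack's middle and along its length, still about 3 mm up. I'll ease it down until it touches.

Emit:
drive_tool:
  deltas:
    - [[0,0,0],[0.15,0,0],0.5]
    - [[0,0,0],[0.15,0,0],0.5]
    - [[0,0,0],[0,0,0],0.5]
    - [[0,0,0],[0,0,0],0.5]

```text
clock: 9.28
tool_pos: [0.6097, -0.3086, 0.0499]
eef_rot: [0.704, 0.072, -0.703, 0.071]
contact_force: [0.1, 0.2, -0.8]
opening: 0.128
```

Emit:
drive_tool:
  deltas:
    - [[0,0,0],[0.1,0,0],0.5]
    - [[0,0,0],[0,0,0],0.5]
    - [[0,0,0],[0,0,0],0.5]

```text
clock: 9.53
tool_pos: [0.6097, -0.3086, 0.0497]
eef_rot: [0.704, 0.071, -0.703, 0.071]
contact_force: [-1.5, 0.7, 5.9]
opening: 0.129
```

It's down: the force turned to +5.9 N and the height stopped at the value I expected. Releasing.

Emit:
drive_tool:
  deltas:
    - [[0,0,0],[-0.05,0,0],0.5]
    - [[0,0,0],[0,0,0],2]
    - [[0,0,0],[0,0,0],4]
    - [[0,0,0],[0,0,0],6]
    - [[0,0,0],[0,0,0],6]
    - [[0,0,0],[0,0,0],6]
    - [[0,0,0],[0,0,0],6]
    - [[0,0,0],[0,0,0],6]

```text
clock: 10.2
tool_pos: [0.6095, -0.3085, 0.0493]
eef_rot: [0.704, 0.072, -0.703, 0.071]
contact_force: [0.7, -0.5, -0.3]
opening: 0.633
```

Emit:
drive_tool:
  deltas:
    - [[0,0,0],[-1,0,0],6]
    - [[0,0,0],[-2,0,0],6]
    - [[0,0,0],[-3,0,0],6]
    - [[0,0,0],[-4,0,0],6]
    - [[0,0,0],[-4,0,0],6]
    - [[0,0,0],[-3,0,0],6]
    - [[0,0,0],[-1,0,0],6]
    - [[0,0,0],[0,0,0],6]
    - [[0,0,0],[0,0,0],6]

```text
clock: 10.95
tool_pos: [0.6092, -0.3083, 0.2292]
eef_rot: [-0.703, -0.072, 0.704, -0.071]
contact_force: [0.1, 0.5, -0.4]
opening: 0.682
```

Run:
```python
from h import *
s=r.get_state();print(s['clock'],s['tool_pos'],s['contact_force'],s['opening'])
shot('wrist','w7');shot('side','c7')
a=cv2.imread('pics/w7.png');b=cv2.imread('pics/c7.png')[60:270,160:400]
c=np.zeros((420,800,3),np.uint8);c[:300,:400]=cv2.resize(a,(400,300));c[:350,400:]=cv2.resize(b,(400,350));cv2.imwrite('pics/c7c.png',c)
```

```text
10.95 [ 0.60917078 -0.30829448  0.22924467] [ 0.06407805  0.49223345 -0.43421395] 0.6823482645656881
```

View pics/c7c.png

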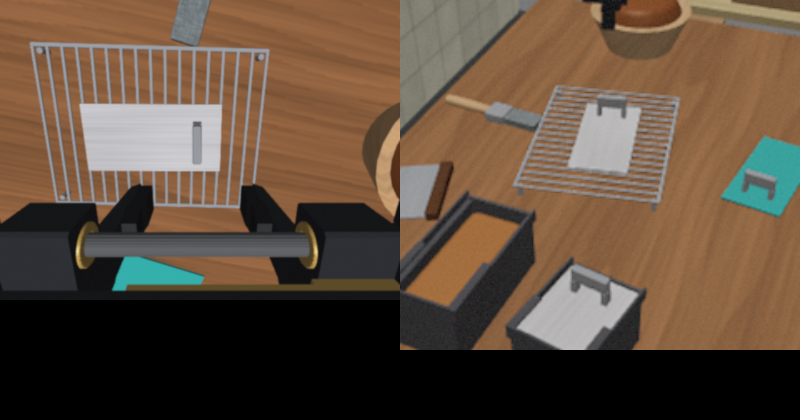

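The lid lies flat and centred on the rack, handle up at about (197,143) in the left half. The gripper is clear of everything and the short tin's lid hasn't moved.

```bash
python3 -c "
from h import *
print(r.finish_job())"
```

```text
the job is handed in; nothing more can be done
None
```

The long tin's lid is off and lying on the middle of the cooling rack, handle up. I handed the job in at about 11 s of the 42 s allowed; it reports no verdict.

- **What I did:** I gripped the handle bar across its 12 mm side and tilted the lip end up about 0.05 rad. I slid the lid about 107 mm out along its own plane, then levelled it and turned it about 13° to match the rack. I let go only after contact: the wrist force rose to +5.9 N and the tool stopped at the expected height.
- **Last checks:** The final wrist and side pictures show the lid flat, near the rack's middle and along its length, with the gripper clear. The short tin's lid looks unmoved, though I judged that by eye.
- **Disagreements:** The scene and side cameras differed by up to about 2 cm on the handle and rack positions. I used the close-up wrist camera instead: it gave 53 mm for the 52 mm handle bar and 312 mm for the 320 mm rack length.

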